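Roll a battery cell into the tester's cradle and shut the keeper

ROBOT

A 6-joint arm with a two-finger parallel gripper is mounted at the origin on the work surface. World frame = base frame: x ahead of the robot, y to its left, z up, the work surface at z = 0. Lengths are in m, angles in rad, forces in N, time in s.
With the tool pointing down it reaches from about 0.375 to 0.9 m from the base axis. Payload 3.1 kg.
Tool frame: the origin (TCP) lies between the finger pads; the fingertips stand manip.finger_overhang ahead of it and the grasp point (between the pads) lies 5 mm behind it (manip.finger_overhang is the distance from the TCP to the fingertips, in m); z points along the fingers, y is the line along which they close (so a half turn about z gives the same grasp; the last joint's range is limited). The gripper opens to 85 mm and grips with 20 to 120 N. Pads are 22 mm wide; open, the fingers measure 114 mm over their backs; the gripper's body (76 mm by 85 mm) begins 54 mm behind the grasp point. The pads swing forward as they close: fully open they stand 13 mm farther back than shut.
Start: joints at [-1.306, 0.527, 1.433, -0, 1.181, -0.178], TCP at [0.268, -0.565, 0.245] pointing down, gripper open.
Joint ranges: [-3.08, 3.08], [-0.75, 2.2], [0.22, 2.44], [-1.43, 4.57], [0, 2.65], [-2.85, 2.85]. Speed limits (rad/s): [2.79, 2.79, 3.14, 3.14, 3.14, 3.14].

INTERFACE

Orientations are given as a unit quaternion [x, y, z, w].
In Python, from station import manip gives the robot as it stands.
- The arm moves only by the tool drive_tool, never from a script. Its argument "plan" is a list of rows, each a list of 7 numbers: the shift along the tool's x, y, z in m, then the turn, a rotation vector about the tool's x, y, z in degrees, then the opening, from -1 (shut) to 1 (fully open). In form: [[x, y, z, wx, wy, wz, gripper], ...]. A call has 1 to 10 rows; each row shifts and turns the commanded pose from where the row before left it, along the tool's axes as they then stand; what a row does not reach is not made up. A row lasts 1/10 s, in which the tool goes at most 50 mm and 8.59 degrees, less where a joint would pass 70% of its speed; a pose out of reach is approached as far as the arm can. A call is refused whole if a number of a shift passes 0.05 or a number of a turn 8.59, either way. A call with a gripper value outside its range is refused whole. The fingers move at their own pace and stop on an object; "newtons" is the grip in N (left out, the last holds). Time passes only in rows, so rows that do not move let the fingers close. It gives the time, the measured TCP pose, the force, the opening and the grip force at its end, in the units of the state.
- manip.sense(): the state, without advancing time (a new reading comes with each control period).
- manip.snapshot(name): name is "side" or "top" or "wrist"; returns a dict with "image" (420x560x3 uint8, red, green, blue), "z_map" (420x560 float32, m along the optical axis (not along the pixel's ray), 0 where there is no reading), "fov_y" (degrees; the focal length in pixels is half the picture's height over the tangent of half this angle, whatever the lens; pixels are square), "cx", "cy" (the principal point, pixels), "extrinsics" (4x4, takes a point from camera to world coordinates); the wrist camera has in their place "mount" (4x4, takes a point from camera to tool coordinates, whose origin is the TCP and whose axes are the flange's). Camera axes: x right, y up, looking along -z (the intrinsics and any distortion apply to the point x, -y, -z); pixel columns grow to the right and rows downward; lengths in m; the calibration is good to about 2 mm. A picture is of the moment at which its call begins: read the wrist's pose just before it.
- manip.sign_off(): hands the job in; it is judged then, once.
The state is a dict: "t": time; "q": joint angles; "qd": joint speeds; "tau": joint torques, N m; "tcp_pos": TCP position; "tool_rot": TCP orientation; "force": force on the tool from outside, world axes, zero at the start; "ft_torque": the same for the moment, N m; "finger_gap": opening from 0.0 (shut) to 1.0 (fully open); "gripper_force": force on a finger pad.
Only numpy, scipy, OpenCV 4.12 (cv2) and the standard library are available. Lean on these libraries where they do the work, as an engineer would, in place of code of your own. Each camera call takes 0.05 s, during which the arm holds its last target. There are 200 camera calls.

TASK

Roll the big loose battery cell along the bed by pushing its side, over the low sill and into the tester's cradle, and keep pushing until it bears on the sprung contact pad with about 6 newtons for half a second, never more than 12. Keep it down on the bed all the way, then let go and gently swing the keeper bar down until it rests on top of the cell. Leave the other things on the bench where they are.

Things in the scene. Friction and masses are not known exactly. Their poses are not given: they have to be found in the camera images.
- cell: (Lengths in all these notes are in mm.) Cylindrical battery cell, bare metal ends and a grey sleeve, diameter 33, length 140, about 0.3 kg (varies by 15 %). Origin at its centre; its own y axis is its long axis. Smooth (friction about 0.35). It lies loose across the bed, origin 26.5 above the table, and its x and z axes turn as it rolls.
- bed: Flat grey loading bed fixed to the table, 270 long (its x -140 to +130), top 10 above the table. Origin at table height on the lane's centre line; x runs along the lane from the robot to the tester, y to the left, z up. A lip 4 high closes the near end (x -140 to -134). The cell starts at bed x = -90 to -45, its long axis along the bed's y.
- lane_mid (a point): Point on the bed's top at bed x = -20, y = 0. The side rails' inner faces are 73 to each side of it and stand 10 above the bed. The keeper's hinge is on the left (+y): two posts 56 above the table at bed x = -12 and +92, y = 84 to 100.
- tester: Black instrument box, 120 (x) by 170 (y) by 84 high beyond the bed; centred at bed x = 200; origin at bed x = 120, y = 0, table height, axes as the bed's. On two rods over the bed it carries the cradle: two light metal sill strips, a nest and a copper pad. The last user clamped it somewhere on 40 of travel, unmeasured: see or feel where. It does not slide when pushed.
- home_mid (a point): Centre of a cell lying home in the nest if the cradle is at mid-travel: bed x = 40; the true home is 20 either way, bed x = 20 to 60, 28 above the table. The sill strips (each 42 to 68 to the side of the lane's middle; fingers pass between) climb at 9 degrees from 32 before home to 3.5 above the bed at 10 before home, then fall to the nest floor, 1.5 above the bed.
- pad_line (a point): The same point as home_mid, on the tester. The contact pad is a plate 60 wide, 13.5 to 43.5 above the table; its face stands 0.5 beyond the side of a cell lying home. Spring 1 N per mm, 13 of travel; let go slowly, it returns the cell to home, where the sill keeps it. Rolling over the sill takes up to about 2.5 N, then the cell drops ahead of the pusher.
- keeper (a joint): Angle of the keeper (rad), hinged along the bed's x at bed y = 92, 58 above the table: 0 is level, positive is raised. It starts raised 0.75 to 1.0 and stays where it is left (stiff hinge: 2 to 3 N at the bar moves it). Over a cell lying home its foot touches at about +0.03; at 0 it rests on it with about 2 N. Its lower stop is at -0.08, its upper at 1.3.
- keeper_bar (a point): Middle of the keeper's round steel bar: diameter 10, 112 long, along the bed's x, centred at bed x = 40, on two thin arms 52 from the hinge. At angle a it is at bed y = 92 - 52 cos a and 58 + 52 sin a above the table. Under it hangs a black rubber foot strip, 104 by 10, its sole 15 below the bar's middle, sprung: 1.5 N per mm, 8 of travel. Press the bar down from above.
- driver: Bystander: screwdriver with a black handle, 170 long, lying right of the bed. Origin on the table under it.
- flux: Bystander: small bottle with a white cap, diameter 36, height 85, left of the bed. Origin under its centre.
- tape: Bystander: ring of tape lying flat, diameter 64, height 18, left of the bed. Origin under its centre.
- motor: Bystander: small motor, diameter 28, height 34 with its shaft, right of the bed. Origin under its centre.
- cup: Bystander: little parts bowl, diameter 64, height 45, left of the bed. Origin under its centre.
- cell_small: Bystander: small battery cell standing on end, diameter 21, height 70, right of the bed. Origin under its centre.
Not all that is in view belongs to the job. What is shaped like the cell but green, orange or turquoise is not meant.

How it is judged:
By the outcome, as a careful person would: the job done as asked, in the order asked, and still so for the second after the job is handed in, with the robot touching nothing.
It also fails if it takes over 72 s, if anything falls off the work surface, if the arm or the gripper's body presses on something with over 40 N, if the wrist force passes 120 N, or if a joint passes its speed limit or range.

## Working session

There is one attempt and no reset: what is moved stays moved. The work goes in short steps, Python scripts to look and compute and a tool call to move; the robot and the scene stay as the last step left them, time stands still between calls to the robot, and variables do not carry over. Pictures are saved under pics/ and viewed, at most 10 in all, crops included, and the job is handed in when it is done.

Besides the shell and the picture viewer there is one more tool, called after "Call:" in YAML: its name, and indented under it one key for each argument. drive_tool: Moves the arm, as the interface text tells. Its arguments: {"type":"object","properties":{"plan":{"type":"array"},"newtons":{"type":"number"}},"required":["plan"]}

```bash
mkdir -p pics; ls; cat > h.py <<'E'
import numpy as np,cv2
from station import manip
def snap(n,f=None):
    s=manip.snapshot(n)
    if f: cv2.imwrite('pics/'+f,s['image'][:,:,::-1])
    return s
def cloud(s,E=None):
    E=s['extrinsics'] if E is None else E
    h,w=s['z_map'].shape; f=h/2/np.tan(np.radians(s['fov_y'])/2)
    v,u=np.mgrid[:h,:w]; z=s['z_map']
    P=np.stack([(u-s['cx'])/f*z,-(v-s['cy'])/f*z,-z,np.ones_like(z)],-1)
    return (P@np.asarray(E).T)[...,:3]
E
python3 - <<'E'
from h import *
print(manip.sense(),manip.finger_overhang)
for n in('top','side'):
    s=snap(n,n+'1.png'); np.savez('pics/'+n+'1.npz',im=s['image'],P=cloud(s),z=s['z_map']); print({k:v for k,v in s.items() if k not in('image','z_map')})
E
```

```text
pics
{'t': 0.0, 'q': array([-1.30650239e+00,  5.28502550e-01,  1.43395769e+00, -1.27708832e-05,
        1.18136508e+00, -1.78473310e-01]), 'qd': array([-0.00047512,  0.00119615, -0.00019609, -0.00127289,  0.00107537,
        0.00161832]), 'tau': array([ 2.66391267e-03, -4.42343581e+01, -1.78022987e+01, -7.07526078e-05,
        8.34693405e-03,  9.86075094e-06]), 'tcp_pos': array([ 0.26762678, -0.56401872,  0.24429361]), 'tool_rot': array([ 9.75593426e-01,  2.19581924e-01, -5.37866305e-05, -1.11505076e-03]), 'force': array([0.17647681, 0.78090567, 0.11533705]), 'ft_torque': array([ 0.02292338, -0.00586943, -0.01258459]), 'gripper_force': 0.0, 'finger_gap': 1.000145056961006} 0.014
{'fov_y': 53.43492305149832, 'cx': 278.4468425663515, 'cy': 206.2659012268823, 'extrinsics': array([[-0.01557447,  0.99675715, -0.07894699,  0.4338585 ],
       [-0.99987059, -0.01584398, -0.00278856,  0.05054636],
       [-0.00403035,  0.07889334,  0.99687492,  1.04018346],
       [ 0.        ,  0.        ,  0.        ,  1.        ]])}
{'fov_y': 47.96958178106664, 'cx': 283.47495638546235, 'cy': 201.85151193410496, 'extrinsics': array([[-0.97778809,  0.1100163 , -0.17840086,  0.36087742],
       [-0.20959184, -0.51854737,  0.82896314,  0.80211665],
       [-0.00130984,  0.84794164,  0.53008797,  0.56819737],
       [ 0.        ,  0.        ,  0.        ,  1.        ]])}
```

```bash
python3 -c "
import cv2,numpy as np
print([cv2.imread('pics/%s1.png'%n).shape for n in('top','side')])"
```

```text
[(420, 560, 3), (420, 560, 3)]
```

View pics/top1.png

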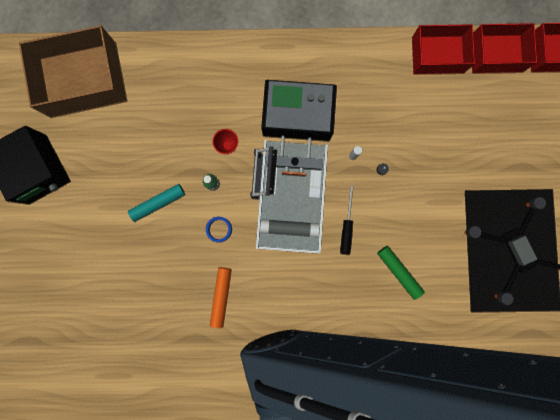

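View pics/side1.png

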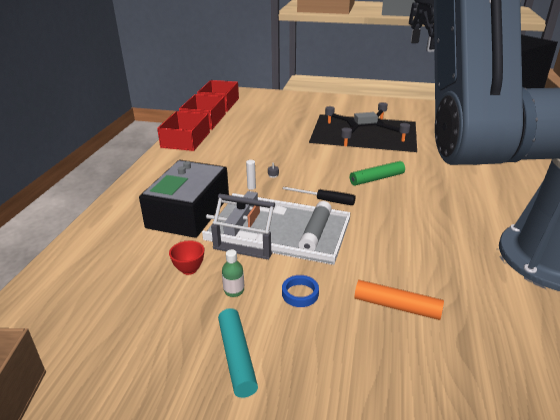

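The real cell is the grey one in the bed at top (291,229). Possible mix-ups are orange (221,297), green (400,272), turquoise (157,203) and the small standing cell (356,153), and none of these match the description. The tester is at (300,108), the keeper at (265,172) and the copper pad at (293,173).

```bash
python3 - <<'E'
from h import *
d=np.load('pics/top1.npz'); P=d['P']; im=d['im']
c=im[130:265,240:345]; cv2.imwrite('pics/crop1.png',cv2.resize(c[:,:,::-1],None,fx=5.5,fy=4.4,interpolation=cv2.INTER_CUBIC)) if 0 else cv2.imwrite('pics/crop1.png',cv2.resize(c[:,:,::-1],None,fx=4.4,fy=4.4,interpolation=cv2.INTER_CUBIC))
v,u=np.mgrid[:420,:560]
box=(u>235)&(u<350)&(v>70)&(v<262)
print('table z',np.median(P[(u>100)&(u<120)&(v>300)&(v<330)][:,2]))
# tester top
m=box&(abs(P[...,2]-.084)<.004)&(v<140)
r=cv2.minAreaRect(P[m][:,:2].astype(np.float32)*1000);print('tester',m.sum(),r)
# bed footprint: z .007-.024
m=box&(P[...,2]>.006)&(P[...,2]<.025)
m2=cv2.morphologyEx(m.astype(np.uint8),cv2.MORPH_OPEN,np.ones((3,3)))
r=cv2.minAreaRect(P[m2>0][:,:2].astype(np.float32)*1000);print('bed',m.sum(),r,cv2.boxPoints(r))
m=box&(v>210)&(P[...,2]>.030)
q=P[m];r=cv2.minAreaRect(q[:,:2].astype(np.float32)*1000);print('cell',m.sum(),r,q[:,2].max())
hi=q[q[:,2]>np.percentile(q[:,2],60)];mu=hi[:,:2].mean(0);w,V=np.linalg.eigh(np.cov(hi[:,:2].T));print(mu,V[:,1],np.percentile(hi[:,2],[10,50,90]))
# copper
h=cv2.cvtColor(im,cv2.COLOR_RGB2HSV)
m=(u>275)&(u<312)&(v>160)&(v<182)&(h[...,1]>90)&((h[...,0]<15)|(h[...,0]>170))
print('copper',m.sum(),P[m].min(0),P[m].max(0),np.median(P[m],0))
E
```

```text
table z 0.0007804398057487116
tester 2653 ((743.5729370117188, 1.8900909423828125), (169.77325439453125, 120.63740539550781), 84.80237579345703)
bed 5443 ((539.0025634765625, -5.650566101074219), (217.65199279785156, 273.6847229003906), 86.73344421386719) [[ 396.1815  -106.50229]
 [ 669.4215  -122.0972 ]
 [ 681.8236    95.20116]
 [ 408.58362  110.79607]]
cell 812 ((450.30108642578125, -7.130714416503906), (214.5897979736328, 49.184349060058594), 81.70446014404297) 1.0401834571883617
[0.45926    0.03084886] [0.07264842 0.99735761] [0.04296326 0.04422673 0.04663371]
copper 73 [ 0.58837977 -0.01224695  0.01293773] [0.59982219 0.04351242 0.04852486] [0.59258224 0.01460019 0.04312264]
```

View pics/crop1.png

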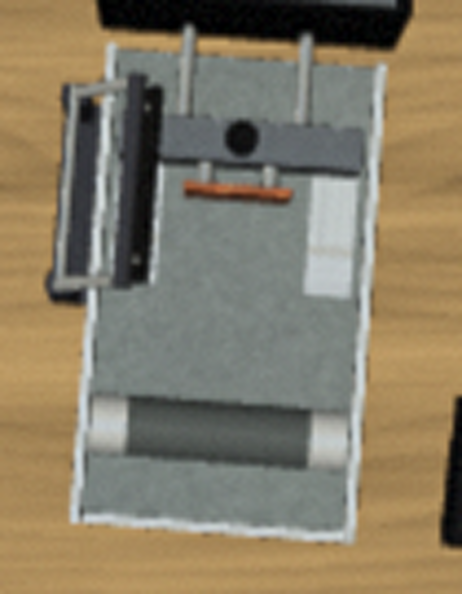

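The crop confirms the grey cell with bare metal ends lying across the bed (crop centre about 218,432). The copper pad's face is at crop row 190. The right sill runs from crop row 297 to 178, and the keeper is raised on the left with its foot edge at crop x≈160.

```bash
cat >> h.py <<'E'
def ray(s,u,v,z):
    h=420;f=h/2/np.tan(np.radians(s['fov_y'])/2);E=np.asarray(s['extrinsics'])
    d=np.stack([(np.asarray(u)-s['cx'])/f,-(np.asarray(v)-s['cy'])/f,-np.ones(np.shape(u))],-1)@E[:3,:3].T
    o=E[:3,3]; return o+d*((z-o[2])/d[...,2])[...,None]
E
python3 - <<'E'
from h import *
s=snap('top'); im=s['image'].astype(int); cp=lambda x,y:(240+(np.asarray(x)+.5)/4.4-.5,130+(np.asarray(y)+.5)/4.4-.5)
# white rail pixels per row
br=im.min(2); v=np.arange(195,250)
def edge(lo,hi,rows):
    L=[]
    for r in rows:
        seg=br[r,lo(r):hi(r)].astype(float); w=np.clip(seg-150,0,None)
        if w.sum()>0: L.append(((w*np.arange(lo(r),hi(r))).sum()/w.sum(),r))
    return np.array(L)
Lp=edge(lambda r:int(263-(r-150)*.075-5),lambda r:int(263-(r-150)*.075+3),[*range(200,220),*range(237,245)])
Rp=edge(lambda r:int(326-(r-150)*.06-2),lambda r:int(326-(r-150)*.06+6),[*range(150,220),*range(240,246)])
for n,p in(('L',Lp),('R',Rp)):
    W=ray(s,p[:,0],p[:,1],.020); l=cv2.fitLine(W[:,:2].astype(np.float32)*1000,cv2.DIST_HUBER,0,.01,.01).ravel()
    print(n,len(p),l,np.degrees(np.arctan2(l[1],l[0])))
for name,pts,z in [('lip corners',[(77,520),(352,541)],.014),('pad near top',[(185,197),(291,202)],.0435),('sill R near/far',[(304,294),(352,297),(315,180),(358,180)],.0115),('cell corners',[(92,393),(350,410),(88,452),(346,470)],.0265),('foot edge',[(163,90),(150,287)],.085),('bar/arm ends silhouettes',[(135,75),(120,287)],.1)]:
    for q in pts: u_,v_=cp(*q); print(name,q,(ray(s,np.array(u_),np.array(v_),z)*1000).round(1))
# keeper depth in bed frame
th=np.radians(-5.2);R=np.array([[np.cos(th),-np.sin(th)],[np.sin(th),np.cos(th)]]);o=np.array([.5444,.0200])
P=cloud(s); B=(P[...,:2]-o)@R
for nm in('top','side'):
    t=snap(nm); P=cloud(t);B=(P[...,:2]-o)@R
    m=(abs(B[...,0]-.04)<.045)&(B[...,1]>.02)&(B[...,1]<.11)&(P[...,2]>.05)
    print(nm); 
    for z in np.arange(.05,.125,.005):
        k=m&(P[...,2]>=z)&(P[...,2]<z+.005)
        if k.sum(): print(z.round(3),k.sum(),np.percentile(B[k][:,1],[5,50,95]).round(4))
    m=(abs(B[...,1])<.02)&(B[...,0]>.02)&(B[...,0]<.07)&(P[...,2]>.025)&(P[...,2]<.046); print('pad x',np.percentile(B[m][:,0],[2,10,30,50]) if m.any() else 0)
    k=(abs(B[...,1])<.06)&(B[...,0]>-.125)&(B[...,0]<-.04)&(P[...,2]>.036);print('cell',B[k].mean(0),P[k][:,2].max())
E
```

```text
L 28 [ 9.9512672e-01 -9.8604344e-02  4.8330417e+02  1.0241265e+02] -5.6588078
R 76 [ 9.9598932e-01 -8.9472197e-02  5.9032355e+02 -6.0235920e+01] -5.1332436
lip corners (77, 520) [414.  107.2  14. ]
lip corners (352, 541) [400.  -45.4  14. ]
pad near top (185, 197) [589.8  44.4  43.5]
pad near top (291, 202) [586.1 -13.6  43.5]
sill R near/far (304, 294) [538.6 -21.9  11.5]
sill R near/far (352, 297) [536.4 -48.9  11.5]
sill R near/far (315, 180) [603.3 -29.5  11.5]
sill R near/far (358, 180) [602.9 -53.8  11.5]
cell corners (92, 393) [483.9  97.4  26.5]
cell corners (350, 410) [472.3 -44.9  26.5]
cell corners (88, 452) [451.4 100.   26.5]
cell corners (346, 470) [439.3 -41.9  26.5]
foot edge (163, 90) [640.4  55.3  85. ]
foot edge (150, 287) [536.1  63.7  85. ]
bar/arm ends silhouettes (135, 75) [645.3  69.7 100. ]
bar/arm ends silhouettes (120, 287) [534.7  79.  100. ]
top
0.055 21 [0.0891 0.091  0.0948]
0.06 74 [0.0896 0.0918 0.0943]
0.065 1 [0.0919 0.0919 0.0919]
0.085 13 [0.0446 0.0515 0.0527]
0.09 111 [0.0436 0.0483 0.052 ]
0.095 69 [0.0455 0.0519 0.0618]
0.1 130 [0.0533 0.0576 0.0615]
0.105 9 [0.0559 0.0572 0.0592]
pad x [0.04633234 0.04672398 0.04968447 0.06130497]
cell [-0.10151913  0.01250058] 1.0401834571883617
side
0.05 2 [0.0922 0.0925 0.0928]
0.055 77 [0.0907 0.094  0.0961]
0.06 68 [0.0905 0.0935 0.0965]
0.08 1 [0.0507 0.0507 0.0507]
0.085 43 [0.0512 0.0533 0.0555]
0.09 12 [0.0594 0.0606 0.0616]
0.095 102 [0.0594 0.0618 0.0637]
0.1 121 [0.0555 0.0594 0.0638]
pad x [0.04642366 0.04707559 0.04795664 0.05972493]
cell [-0.08487939  0.00340743] 0.04540461381257743
```

Call:
drive_tool:
  plan:
    - [0,0,0,0,0,7.65,0]
    - [0,0,0,0,0,7.65,0]
    - [0,0,0,0,0,7.65,0]
    - [0,0,0,0,0,7.65,0]
    - [0.0075,-0.045,0,0,0,0,0]
    - [0.0075,-0.045,0,0,0,0,0]
    - [0.0075,-0.045,0,0,0,0,0]
    - [0.0075,-0.045,0,0,0,0,0]
    - [0.0075,-0.045,0,0,0,0,0]
    - [0.0075,-0.045,0,0,0,0,0]

```text
t: 1.25
tcp_pos: [0.3374, -0.2982, 0.2454]
tool_rot: [0.999, -0.046, 0.0, 0.0]
force: [0.4, -0.3, -0.8]
finger_gap: 0.505
gripper_force: 0.0
```

Call:
drive_tool:
  plan:
    - [0.0075,-0.045,0,0,0,0,0]
    - [0.0075,-0.045,0,0,0,0,0]
    - [0.0075,-0.045,0,0,0,0,0]
    - [0.0075,-0.045,0,0,0,0,0]
    - [0.0075,-0.045,0,0,0,0,0]
    - [0.0075,-0.045,0,0,0,0,0]
    - [0.0075,-0.045,0,0,0,0,0]
    - [0,0,0,0,0,0,0]
    - [0,0,0,0,0,0,0]

```text
t: 2.15
tcp_pos: [0.4182, 0.01, 0.2454]
tool_rot: [0.999, -0.044, 0.0, 0.0]
force: [-0.1, 0.7, -0.8]
finger_gap: 0.503
gripper_force: 0.0
```

```bash
cat >> h.py <<'E'
from scipy.spatial.transform import Rotation as Ro
th=np.radians(-5.2);RB=np.array([[np.cos(th),-np.sin(th),0],[np.sin(th),np.cos(th),0],[0,0,1]]);OB=np.array([.5444,.0200,0])
def bed(p): return (np.asarray(p)-OB)@RB
def st(target=None):
    s=manip.sense();R=Ro.from_quat(s['tool_rot'])
    Rb=Ro.from_matrix(RB.T)*R
    print('t %.2f bed'%s['t'],(bed(s['tcp_pos'])*1000).round(1),'x-axis yaw in bed',np.degrees(np.arctan2(*Rb.as_matrix()[[1,0],0])).round(2),'z',R.as_matrix()[:,2].round(3),'F bed',(s['force']@RB).round(2),'gap',round(s['finger_gap'],3))
    if target is not None: print('tool shift',R.inv().apply(OB+RB@(np.array(target)/1000)-s['tcp_pos']).round(4))
E
python3 - <<'E'
from h import *
st([-125,-12,100])
E
```

```text
t 2.15 bed [-124.8  -21.4  245.4] x-axis yaw in bed 0.19 z [ 0. -0. -1.] F bed [-0.13  0.66 -0.85] gap 0.503
tool shift [-0.0002 -0.0095  0.1454]
```

Now I lower to z=75 mm and check how far the fingertips hang, using the side view.

Call:
drive_tool:
  plan:
    - [0,-0.0095,0.04,0,0,0,0]
    - [0,0,0.04,0,0,0,0]
    - [0,0,0.04,0,0,0,0]
    - [0,0,0.03,0,0,0,0]
    - [0,0,0.02,0,0,0,0]
    - [0,0,0,0,0,0,0]
    - [0,0,0,0,0,0,0]

```text
t: 2.85
tcp_pos: [0.4192, 0.0172, 0.0754]
tool_rot: [0.999, -0.047, -0.0, -0.0]
force: [1.0, -0.2, -0.9]
finger_gap: 0.499
gripper_force: 0.0
```

```bash
python3 - <<'E'
from h import *
st([-125,-12,32])
s=snap('side'); c=s['image'][130:290,220:400]; cv2.imwrite('pics/side2.png',cv2.resize(c[:,:,::-1],None,fx=4,fy=3.7,interpolation=cv2.INTER_CUBIC))
P=cloud(s);B=bed(P)*1000
m=(abs(B[...,0]+125)<30)&(abs(B[...,1]+12)<60)&(B[...,2]>55)&(B[...,2]<110)
# exclude cell
b=B[m]; 
for z in range(50,110,4):
    k=(b[:,2]>=z)&(b[:,2]<z+4)
    if k.sum()>1: print(z,k.sum(),np.percentile(b[k][:,0],[5,95]).round(1),np.percentile(b[k][:,1],[5,95]).round(1))
E
```

```text
t 2.85 bed [-124.4  -14.1   75.4] x-axis yaw in bed -0.16 z [-0.001  0.    -1.   ] F bed [ 0.97 -0.14 -0.89] gap 0.499
tool shift [-0.0005 -0.0021  0.0434]
62 10 [-129.9 -116.9] [-16.5  13.1]
66 18 [-134.8 -115. ] [-38.9  15.2]
70 21 [-135.5 -115.2] [-40.7  19.3]
74 25 [-135.2 -118.6] [-37.3  21.7]
78 28 [-135.5 -115.8] [-38.7  21.2]
82 29 [-135.3 -115.8] [-37.2  20.1]
86 25 [-135.5 -116. ] [-37.8  21.2]
90 27 [-134.5 -114.6] [-35.5  21. ]
94 23 [-135.1 -116. ] [-37.3  20.3]
98 12 [-135.2 -119.8] [-38.7  20.8]
102 3 [-136.4 -135. ] [-41.2   9.9]
106 4 [-137.8 -136.5] [-34.8  16.7]
```

View pics/side2.png

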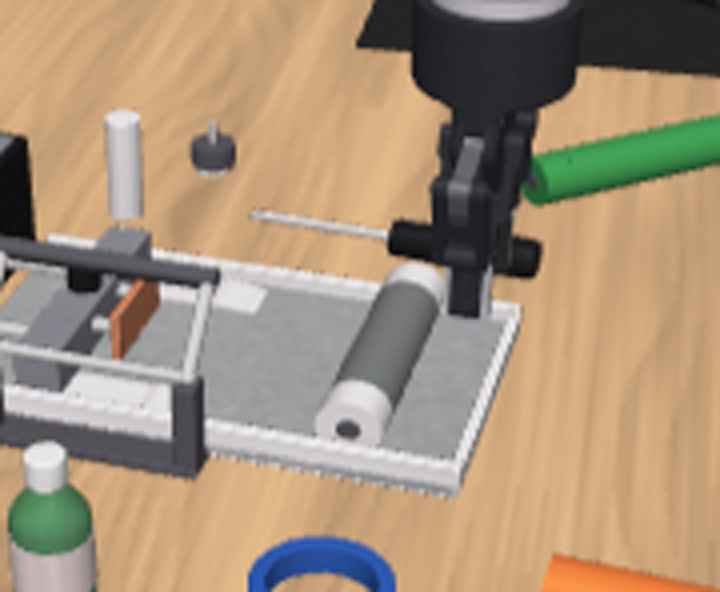

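The side view shows the cell in the crop at (380,350) with the half-open fingertips behind it at (470,300), and the lane ahead is clear. The tips hang about 11 mm below the TCP.

Call:
drive_tool:
  plan:
    - [0,-0.002,0.015,0,0,0,0]
    - [0,0,0.015,0,0,0,0]
    - [0,0,0.01,0,0,0,0]
    - [0,0,0.004,0,0,0,0]
    - [0,0,0,0,0,0,0]
    - [0,0,0,0,0,0,0]

```text
t: 3.5
tcp_pos: [0.4196, 0.0203, 0.0318]
tool_rot: [0.999, -0.046, 0.0, 0.0]
force: [0.9, 0.2, -0.3]
finger_gap: 0.501
gripper_force: 0.0
```

```bash
cat >> h.py <<'E'
def fmean(n=8):
    F=[]
    for _ in range(n): manip.snapshot('top'); F.append(manip.sense()['force']@RB)
    F=np.array(F); print('F mean',F.mean(0).round(2),'sd',F.std(0).round(2))
E
python3 - <<'E'
from h import *
fmean(); st([-116,-12,31])
E
```

```text
F mean [-0.14 -0.   -0.08] sd [0.5  0.53 0.45]
t 3.90 bed [-124.6  -10.9   31.5] x-axis yaw in bed -0.03 z [ 0. -0. -1.] F bed [-0.13  0.47  0.34] gap 0.497
tool shift [0.0086 0.0011 0.0005]
```

Call:
drive_tool:
  plan:
    - [0.002,0.001,0,0,0,0,0]
    - [0.002,0,0,0,0,0,0]
    - [0.002,0,0,0,0,0,0]
    - [0.002,0,0,0,0,0,0]
    - [0.002,0,0,0,0,0,0]
    - [0.002,0,0,0,0,0,0]
    - [0.002,0,0,0,0,0,0]
    - [0.002,0,0,0,0,0,0]
    - [0.002,0,0,0,0,0,0]
    - [0.002,0,0,0,0,0,0]

```text
t: 4.9
tcp_pos: [0.4392, 0.0176, 0.0313]
tool_rot: [0.999, -0.046, -0.0, -0.0]
force: [0.7, 0.1, -1.0]
finger_gap: 0.501
gripper_force: 0.1
```

Call:
drive_tool:
  plan:
    - [0.002,0,0,0,0,0,0]
    - [0.002,0,0,0,0,0,0]
    - [0.002,0,0,0,0,0,0]
    - [0.002,0,0,0,0,0,0]
    - [0.002,0,0,0,0,0,0]
    - [0.002,0,0,0,0,0,0]
    - [0.002,0,0,0,0,0,0]
    - [0.002,0,0,0,0,0,0]
    - [0.002,0,0,0,0,0,0]
    - [0.002,0,0,0,0,0,0]

```text
t: 5.9
tcp_pos: [0.4592, 0.0158, 0.0313]
tool_rot: [0.999, -0.046, -0.0, -0.0]
force: [0.3, -0.4, -0.6]
finger_gap: 0.502
gripper_force: 0.1
```

```bash
cat >> h.py <<'E'
def cell(f=None):
    s=snap('top',f);B=bed(cloud(s))*1000
    k=(abs(B[...,1])<60)&(B[...,0]>-115)&(B[...,0]<60)&(B[...,2]>38)&(B[...,2]<47)&(np.ptp(s['image'].astype(int),2)<20)
    for y in(-50,40,55):
        q=k&(abs(B[...,1]-y)<12); 
        if q.sum()>4: print('cell at y',y,q.sum(),'x',np.median(B[q][:,0]).round(1),'z',np.median(B[q][:,2]).round(1))
    return s
E
python3 - <<'E'
from h import *
cell(); st()
E
```

```text
t 5.95 bed [-83.9 -12.   31.3] x-axis yaw in bed -0.03 z [ 0.001 -0.    -1.   ] F bed [ 0.76 -0.09 -0.15] gap 0.499
```

Call:
drive_tool:
  plan:
    - [0.002,0,0,0,0,0,0]
    - [0.002,0,0,0,0,0,0]
    - [0.002,0,0,0,0,0,0]
    - [0.002,0,0,0,0,0,0]
    - [0.002,0,0,0,0,0,0]
    - [0.002,0,0,0,0,0,0]
    - [0.002,0,0,0,0,0,0]
    - [0.002,0,0,0,0,0,0]
    - [0.002,0,0,0,0,0,0]
    - [0.002,0,0,0,0,0,0]

```text
t: 6.95
tcp_pos: [0.4791, 0.014, 0.0313]
tool_rot: [0.999, -0.046, -0.0, -0.0]
force: [0.2, -0.1, -0.4]
finger_gap: 0.499
gripper_force: 0.1
```

Call:
drive_tool:
  plan:
    - [0.002,0,0,0,0,0,0]
    - [0.002,0,0,0,0,0,0]
    - [0.002,0,0,0,0,0,0]
    - [0.002,0,0,0,0,0,0]
    - [0.002,0,0,0,0,0,0]
    - [0.002,0,0,0,0,0,0]
    - [0.002,0,0,0,0,0,0]
    - [0.002,0,0,0,0,0,0]
    - [0.002,0,0,0,0,0,0]
    - [0.002,0,0,0,0,0,0]

```text
t: 7.95
tcp_pos: [0.499, 0.0121, 0.0313]
tool_rot: [0.999, -0.046, -0.0, -0.0]
force: [-1.5, -0.4, 1.1]
finger_gap: 0.498
gripper_force: 0.1
```

```bash
python3 - <<'E'
from h import *
s=snap('side'); st()
c=s['image'][130:290,200:380]; cv2.imwrite('pics/side3.png',cv2.resize(c[:,:,::-1],None,fx=4,fy=3.7,interpolation=cv2.INTER_CUBIC))
B=bed(cloud(s))*1000
k=(B[...,0]>-60)&(B[...,0]<30)&(B[...,2]>40)&(B[...,2]<46.5)&(abs(B[...,1])<68)
for y in range(-60,70,20):
    q=k&(abs(B[...,1]-y)<8)
    if q.sum()>2: print(y,q.sum(),np.percentile(B[q][:,0],[10,50,90]).round(1))
E
```

```text
t 8.00 bed [-43.9 -12.   31.3] x-axis yaw in bed -0.03 z [ 0.001 -0.    -1.   ] F bed [ 0.38 -0.56 -0.37] gap 0.505
-40 14 [-55.4 -51.3 -47.6]
-20 10 [-12.7  -9.4  -6.8]
0 29 [-23.5 -16.2 -10.4]
20 75 [-51.6 -25.2 -11.7]
40 48 [-25.9 -19.2 -11.3]
60 46 [-25.1 -18.3 -10.5]
```

View pics/side3.png

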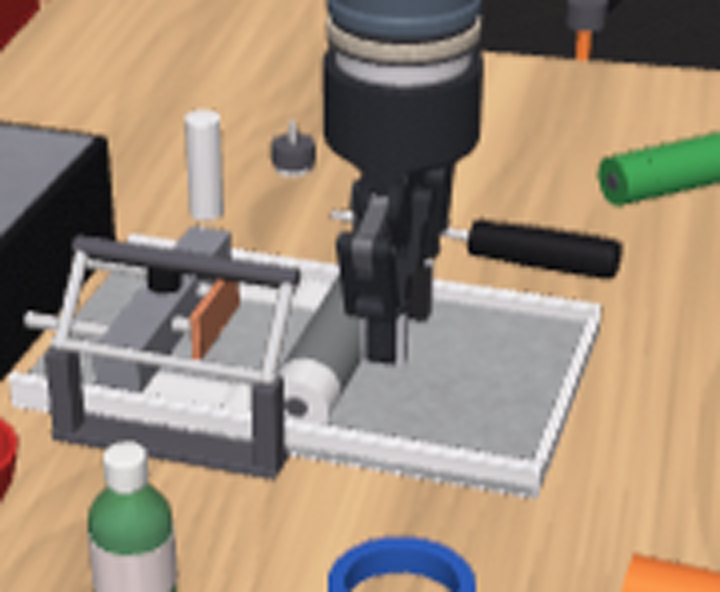

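The side view shows the cell square in the lane (crop about 325,360), just short of the left sill at (190,385), with the fingers behind it and clear of the keeper. Next I push over the sill slowly.

Call:
drive_tool:
  plan:
    - [0.002,0,0,0,0,0,0]
    - [0.002,0,0,0,0,0,0]
    - [0.002,0,0,0,0,0,0]
    - [0.002,0,0,0,0,0,0]
    - [0.002,0,0,0,0,0,0]
    - [0.0015,0,0,0,0,0,0]
    - [0.0015,0,0,0,0,0,0]
    - [0.0015,0,0,0,0,0,0]
    - [0.0015,0,0,0,0,0,0]
    - [0.0015,0,0,0,0,0,0]

```text
t: 9.0
tcp_pos: [0.5154, 0.0108, 0.0312]
tool_rot: [0.999, -0.046, -0.001, -0.0]
force: [-2.2, 0.8, 0.2]
finger_gap: 0.498
gripper_force: 0.9
```

Call:
drive_tool:
  plan:
    - [0.001,0,0,0,0,0,0]
    - [0.001,0,0,0,0,0,0]
    - [0.001,0,0,0,0,0,0]
    - [0.001,0,0,0,0,0,0]
    - [0.001,0,0,0,0,0,0]
    - [0.001,0,0,0,0,0,0]
    - [0.001,0,0,0,0,0,0]
    - [0.001,0,0,0,0,0,0]

```text
t: 9.8
tcp_pos: [0.5207, 0.0103, 0.0309]
tool_rot: [0.999, -0.045, -0.004, -0.0]
force: [-9.0, -0.1, 3.3]
finger_gap: 0.493
gripper_force: 0.4
```

```bash
python3 - <<'E'
from h import *
fmean(4); st()
E
```

```text
F mean [-7.25 -1.48  2.32] sd [0.55 0.53 0.59]
t 10.00 bed [-22.8 -11.8  30.9] x-axis yaw in bed 0.09 z [-0.008  0.001 -1.   ] F bed [-6.72 -0.82  2.97] gap 0.495
```

```bash
python3 - <<'E'
from h import *
s=snap('side'); st()
c=s['image'][150:270,200:340]; a=cv2.resize(c[:,:,::-1],None,fx=3.9,fy=3.9,interpolation=cv2.INTER_CUBIC)
cv2.imwrite('pics/side4.png',a)
w=snap('wrist','wrist4.png')
B=bed(cloud(s))*1000
k=(B[...,0]>-40)&(B[...,0]<40)&(B[...,2]>40)&(B[...,2]<50)&(abs(B[...,1])<75)
for y in range(-60,80,20):
    q=k&(abs(B[...,1]-y)<8)
    if q.sum()>2: print(y,q.sum(),np.percentile(B[q][:,0],[10,50,90]).round(1),np.percentile(B[q][:,2],[90]).round(1))
E
```

```text
t 10.05 bed [-22.8 -11.8  30.9] x-axis yaw in bed 0.09 z [-0.008  0.001 -1.   ] F bed [-7.15 -1.01  3.46] gap 0.499
-40 22 [-33.3 -28.9 -23.9] [49.2]
0 13 [-6.3  4.5  8.5] [45.8]
20 86 [-30.2 -17.4   2. ] [48.2]
40 35 [-6.8 -1.8 13. ] [44.6]
60 32 [-5.5  5.9 11.9] [44.9]
```

View pics/side4.png

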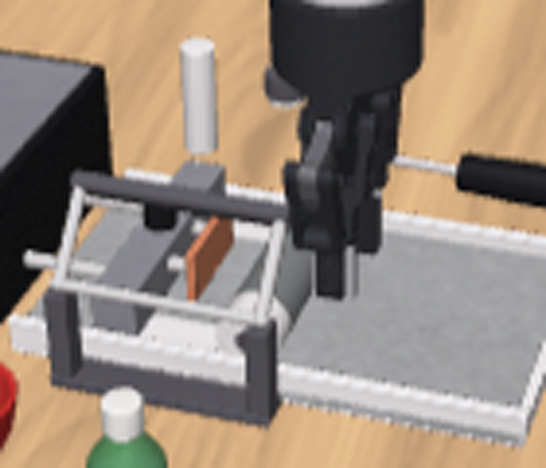

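View pics/wrist4.png

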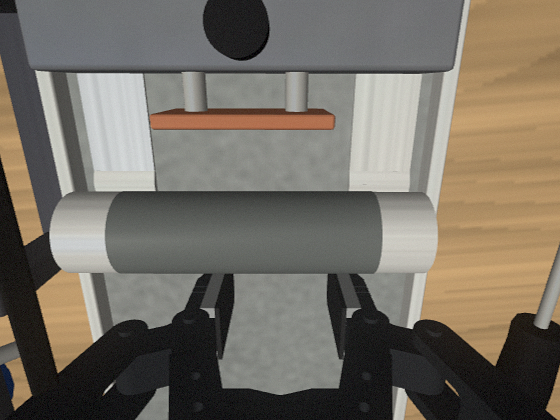

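The wrist view shows the cell square at row 232 with its front over the sill ramps (rows 172-190), and the pad at row 120. Nothing visible blocks it, but the push force is 7 N, so I'll use the wrist moment to find where that force acts.

```bash
python3 - <<'E'
from h import *
F=[];M=[]
for _ in range(6):
    w=snap('wrist'); s=manip.sense(); F.append(s['force']@RB);M.append(s['ft_torque']@RB)
print('F',np.mean(F,0).round(2),'M bed',np.mean(M,0).round(3),np.std(M,0).round(3)); st()
T=np.eye(4);T[:3,:3]=Ro.from_quat(s['tool_rot']).as_matrix();T[:3,3]=s['tcp_pos']
B=bed(cloud(w,T@w['mount']))*1000
def pr(n,*px):
    for u,v in px: print(n,(u,v),np.median(B[v-1:v+2,u-1:u+2].reshape(-1,3),0).round(1))
pr('cell crest',(70,232),(170,232),(240,232),(330,232),(420,232))
pr('cell lines y',*[(170,v) for v in(195,205,215,225,235,245,255,265)])
pr('sill L',*[(125,v) for v in(90,110,130,150,165,175,185)]); pr('sill R',*[(385,v) for v in(90,110,130,150,165,175,185)])
pr('pad',(240,112),(240,120),(240,126)); pr('rail',(455,100),(430,350))
pr('fingers',(200,300),(228,285),(338,290),(345,345)); pr('keeper',(20,215),(30,250),(40,350),(45,270)); pr('knuckle',(130,330),(430,330))
E
```

```text
F [-7.64 -1.47  2.8 ] M bed [-0.003  0.751  0.388] [0.027 0.034 0.021]
t 10.40 bed [-22.8 -11.8  30.9] x-axis yaw in bed 0.09 z [-0.008  0.001 -1.   ] F bed [-7.98 -0.53  2.26] gap 0.499
cell crest (70, 232) [11.3 64.4 43.2]
cell crest (170, 232) [11.1 28.4 42.5]
cell crest (240, 232) [11.3  3.2 43.1]
cell crest (330, 232) [ 11.3 -29.3  42.9]
cell crest (420, 232) [ 11.4 -61.9  42.5]
cell lines y (170, 195) [21.2 31.2 30.3]
cell lines y (170, 205) [19.2 29.7 35.5]
cell lines y (170, 215) [16.3 29.  39.5]
cell lines y (170, 225) [13.5 28.6 42. ]
cell lines y (170, 235) [10.3 28.4 43.6]
cell lines y (170, 245) [ 6.7 28.4 44.1]
cell lines y (170, 255) [ 2.8 28.9 44.2]
cell lines y (170, 265) [-2.4 29.8 42.5]
sill L (125, 90) [59.3 50.8 11.8]
sill L (125, 110) [51.6 52.1 11.5]
sill L (125, 130) [43.5 53.  11.7]
sill L (125, 150) [35.3 54.3 11.3]
sill L (125, 165) [28.7 55.4 11.4]
sill L (125, 175) [24.7 55.4 12.1]
sill L (125, 185) [20.7 55.5 13.6]
sill R (385, 90) [ 59.4 -53.1  11.6]
sill R (385, 110) [ 51.6 -53.9  11.4]
sill R (385, 130) [ 43.6 -54.8  11.3]
sill R (385, 150) [ 35.4 -55.4  11.8]
sill R (385, 165) [ 28.8 -56.3  11. ]
sill R (385, 175) [ 24.7 -56.6  11.7]
sill R (385, 185) [ 20.7 -56.4  13.7]
pad (240, 112) [52.6  2.5 35.5]
pad (240, 120) [50.7  1.6 43.6]
pad (240, 126) [48.8  1.6 44.1]
rail (455, 100) [ 55.5 -87.1   0.4]
rail (430, 350) [-10.9 -54.7  77. ]
fingers (200, 300) [-15.5  18.9  46.1]
fingers (228, 285) [-15.8   9.8  34.9]
fingers (338, 290) [-11.7 -33.   44.8]
fingers (345, 345) [-25.9 -34.3  58.1]
keeper (20, 215) [  1.5 114.8   0.3]
keeper (30, 250) [-4.4 93.9 26.2]
keeper (40, 350) [ 2.3 45.3 92.2]
keeper (45, 270) [-10.6  84.9  32.4]
knuckle (130, 330) [-8.8 34.  71.4]
knuckle (430, 330) [ -9.1 -57.   70.6]
```

The moment puts the force at bed y≈+38. That means the left knuckle is against the end of the keeper, and the cell isn't the cause. I'll back off, narrow the fingers and shift away from the keeper.

Call:
drive_tool:
  plan:
    - [-0.004,0,0,0,0,0,0]
    - [-0.005,0,0,0,0,0,0]
    - [-0.006,0,0,0,0,0,0]
    - [-0.004,0.003,0,0,0,0,-0.3]
    - [0,0.003,-0.001,0,0,0,-0.3]
    - [0,0,0,0,0,0,-0.3]
    - [0,0,0,0,0,0,-0.3]
    - [0,0,0,0,0,0,-0.3]

```text
t: 11.2
tcp_pos: [0.5052, 0.0054, 0.0324]
tool_rot: [0.999, -0.046, 0.0, 0.0]
force: [-0.8, 0.3, -0.5]
finger_gap: 0.348
gripper_force: 0.0
```

```bash
python3 - <<'E'
from h import *
fmean(5); st([-38,-18,32]); w=snap('wrist')
s=manip.sense()
T=np.eye(4);T[:3,:3]=Ro.from_quat(s['tool_rot']).as_matrix();T[:3,3]=s['tcp_pos']
P=bed(cloud(w,T@w['mount']))*1000
v,u=np.mgrid[:420,:560]
for z in(60,70,80,90):
    k=(abs(P[...,2]-z)<5); y=P[k][:,1]; kk=k&(u<140)&(P[...,1]>30)
    print(z,'left gripper max y',np.max(P[k&(P[...,1]<40)&(P[...,0]<-15)][:,1],initial=-99).round(1),'keeper min y',np.min(P[kk][:,1],initial=99).round(1))
for y in(60,-60):
    k=(abs(P[...,1]-y)<5)&(P[...,2]>38)&(P[...,2]<47)&(P[...,0]>-30)&(P[...,0]<30); q=P[k]; print('cell',y,q[q[:,2]>np.percentile(q[:,2],70)].mean(0))
E
```

```text
F mean [-0.58 -0.14 -0.24] sd [0.4  0.29 0.38]
t 11.45 bed [-38.1 -17.9  32.3] x-axis yaw in bed -0.02 z [ 0. -0. -1.] F bed [-1.1   0.37 -0.32] gap 0.353
tool shift [0.0001 0.0001 0.0003]
60 left gripper max y 26.4 keeper min y 99.0
70 left gripper max y 32.2 keeper min y 30.0
80 left gripper max y 36.9 keeper min y 30.0
90 left gripper max y 39.9 keeper min y 30.0
cell 60 [-8.94692362 59.89429767 43.05416344]
cell -60 [ -8.90910724 -60.05356992  42.96400668]
```

The gripper's linkage spreads wide along its closing line. I'll lift, turn the tool 90° so that line runs along the lane, and push with the shut fingers.

Call:
drive_tool:
  plan:
    - [-0.004,0,-0.02,0,0,0,-0.3]
    - [-0.005,0,-0.03,0,0,0,-1]
    - [-0.005,-0.007,-0.03,0,0,0,-1]
    - [0,-0.007,-0.01,0,0,-8.5,-1]
    - [0,0,0,0,0,-8.5,-1]
    - [0,0,0,0,0,-8.5,-1]
    - [0,0,0,0,0,-8.5,-1]
    - [0,0,0,0,0,-8.5,-1]
    - [0,0,0,0,0,-8.5,-1]
    - [0,0,0,0,0,-8.5,-1]

```text
t: 12.5
tcp_pos: [0.492, 0.0209, 0.1223]
tool_rot: [0.889, 0.459, -0.0, -0.0]
force: [1.2, -0.6, 0.1]
finger_gap: -0.0
gripper_force: 0.0
```

Call:
drive_tool:
  plan:
    - [0,0,0,0,0,-8.5,-1]
    - [0,0,0,0,0,-8.5,-1]
    - [0,0,0,0,0,-8.5,-1]
    - [0,0,0,0,0,-5,-1]
    - [0,0,0,0,0,0,-1]
    - [0,0,0,0,0,0,-1]

```text
t: 13.1
tcp_pos: [0.492, 0.0208, 0.1223]
tool_rot: [0.739, 0.673, -0.0, -0.0]
force: [0.3, 0.0, -0.5]
finger_gap: -0.0
gripper_force: 0.0
```

```bash
python3 - <<'E'
from h import *
st([-55,-4,32]); s=snap('side'); P=bed(cloud(s))*1000
k=(P[...,0]>-85)&(P[...,0]<-25)&(abs(P[...,1])<45)
for z in range(90,240,10):
    q=P[k&(P[...,2]>=z)&(P[...,2]<z+10)]
    if len(q)>2: print(z,len(q),'zmin',q[:,2].min().round(1),'x',np.percentile(q[:,0],[3,97]).round(1),'y',np.percentile(q[:,1],[3,97]).round(1))
k=(P[...,0]>-40)&(P[...,0]<25)&(abs(P[...,1])<65)&(P[...,2]>41)&(P[...,2]<46)
print('cell',np.median(P[k],0))
E
```

```text
t 13.10 bed [-52.2  -3.9 122.3] x-axis yaw in bed 89.86 z [-0.  0. -1.] F bed [ 0.28  0.06 -0.53] gap -0.0
tool shift [-0.0001 -0.0028  0.0903]
110 42 zmin 111.3 x [-62.8 -41.5] y [0.6 8.3]
120 74 zmin 120.1 x [-65.8 -39. ] y [-9.8  7.5]
130 72 zmin 130.5 x [-65.9 -39.8] y [-9.6  7.8]
140 66 zmin 140.1 x [-65.7 -39.7] y [-7.1  7.8]
150 127 zmin 150.1 x [-80.7 -27.4] y [-9.2  9.5]
160 172 zmin 160.0 x [-81.6 -25.9] y [-14.2   8.9]
170 91 zmin 170.0 x [-84.2 -37. ] y [-12.9  14.1]
180 102 zmin 180.1 x [-73.1 -35.8] y [ 3.1 14.1]
190 133 zmin 190.1 x [-80.6 -27.5] y [ 3.7 13.8]
200 162 zmin 200.1 x [-82.7 -27.7] y [ 4.2 16.7]
210 191 zmin 210.1 x [-82.8 -27.8] y [ 3.8 16.2]
220 128 zmin 220.1 x [-83.6 -26.7] y [3.8 8.8]
230 50 zmin 230.4 x [-84.7 -30.8] y [ 4.7 32.1]
cell [-11.22583174   2.05851043  42.94968791]
```

The fingers are now narrow across the lane (y -10 to +8), so I'll go down behind the cell and push again.

Call:
drive_tool:
  plan:
    - [0,-0.002,0.03,0,0,0,-1]
    - [0,0,0.03,0,0,0,-1]
    - [0,0,0.02,0,0,0,-1]
    - [0,0,0.009,0,0,0,-1]
    - [0,0.002,0,0,0,0,-1]
    - [0,0.003,0,0,0,0,-1]
    - [0,0.003,0,0,0,0,-1]
    - [0,0.002,0,0,0,0,-1]
    - [0,0.002,0,0,0,0,-1]
    - [0,0.002,0,0,0,0,-1]

```text
t: 14.15
tcp_pos: [0.5045, 0.0197, 0.0338]
tool_rot: [0.739, 0.674, 0.0, 0.0]
force: [0.0, 0.1, -0.1]
finger_gap: 0.007
gripper_force: 0.0
```

Call:
drive_tool:
  plan:
    - [0,0.002,0,0,0,0,-1]
    - [0,0.002,0,0,0,0,-1]
    - [0,0.0015,0,0,0,0,-1]
    - [0,0.0015,0,0,0,0,-1]
    - [0,0.0015,0,0,0,0,-1]
    - [0,0.0015,0,0,0,0,-1]

```text
t: 14.75
tcp_pos: [0.5126, 0.019, 0.0332]
tool_rot: [0.739, 0.674, -0.001, -0.001]
force: [-4.5, -1.2, 3.4]
finger_gap: -0.006
gripper_force: 2.4
```

```bash
cat >> h.py <<'E'
def look():
    for _ in range(1):
        s=manip.sense(); w=snap('wrist'); t=manip.sense()
    T=np.eye(4);T[:3,:3]=Ro.from_quat(s['tool_rot']).as_matrix();T[:3,3]=s['tcp_pos']
    P=bed(cloud(w,T@w['mount']))*1000
    for y in(60,40,-40,-60):
        k=(abs(P[...,1]-y)<6)&(P[...,2]>38)&(P[...,2]<49)&(P[...,0]>-40)&(P[...,0]<44); q=P[k]
        if len(q)>10:
            # circle r=16.5 centre fit
            A=np.c_[2*q[:,[0,2]],np.ones(len(q))]; b=(q[:,[0,2]]**2).sum(1); 
            from scipy.optimize import least_squares
            r=least_squares(lambda c:np.hypot(q[:,0]-c[0],q[:,2]-c[1])-16.5,[q[:,0].mean(),27],loss='soft_l1').x; print('cell y',y,len(q),'centre x,z',r.round(1))
    return w,P
E
python3 - <<'E'
from h import *
fmean(4); st(); look()
s=manip.sense(); print('M',(s['ft_torque']@RB).round(3))
E
```

```text
F mean [-3.61 -0.09  2.88] sd [0.35 0.42 0.28]
t 14.95 bed [-31.5  -3.9  33.2] x-axis yaw in bed 89.98 z [-0.003  0.    -1.   ] F bed [-3.94  0.41  3.26] gap 0.001
cell y 60 1130 centre x,z [-2.  26.5]
cell y 40 1054 centre x,z [-2.2 26.6]
M [-0.086  0.607 -0.045]
```

Call:
drive_tool:
  plan:
    - [0,0.0015,0,0,0,0,-1]
    - [0,0.0015,0,0,0,0,-1]
    - [0,0.0015,0,0,0,0,-1]
    - [0,0.0015,0,0,0,0,-1]
    - [0,0,0,0,0,0,-1]

```text
t: 15.5
tcp_pos: [0.5217, 0.018, 0.0334]
tool_rot: [0.739, 0.674, 0.001, 0.001]
force: [-1.1, 0.4, 0.5]
finger_gap: 0.0
gripper_force: 0.3
```

```bash
python3 - <<'E'
from h import *
fmean(4); st(); look()
s=manip.sense(); print('M',(s['ft_torque']@RB).round(3))
E
```

```text
F mean [-0.15  0.   -0.2 ] sd [0.61 0.11 0.6 ]
t 15.70 bed [-23.3  -4.   33.3] x-axis yaw in bed 89.97 z [ 0.002 -0.    -1.   ] F bed [-0.33  0.1   0.03] gap 0.002
cell y 60 1432 centre x,z [ 5.3 27.8]
cell y -40 11 centre x,z [10.4 25.3]
M [-0.039  0.064 -0.001]
```

Call:
drive_tool:
  plan:
    - [0,0.0015,0,0,0,0,-1]
    - [0,0.0015,0,0,0,0,-1]
    - [0,0.0015,0,0,0,0,-1]
    - [0,0.0015,0,0,0,0,-1]
    - [0,0.0015,0,0,0,0,-1]

```text
t: 16.25
tcp_pos: [0.5278, 0.0175, 0.0333]
tool_rot: [0.739, 0.674, 0.0, 0.0]
force: [-2.4, 0.6, 0.9]
finger_gap: 0.0
gripper_force: 0.8
```

```bash
python3 - <<'E'
from h import *
fmean(3); st(); look()
E
```

```text
F mean [-0.16 -0.39  0.45] sd [0.34 0.33 0.25]
t 16.40 bed [-16.   -4.   33.3] x-axis yaw in bed 89.97 z [ 0.001 -0.    -1.   ] F bed [-0.27 -0.82  0.47] gap -0.002
cell y 60 2713 centre x,z [13.  28.8]
cell y -40 19 centre x,z [14.9 29.5]
```

Call:
drive_tool:
  plan:
    - [0,0.001,0,0,0,0,-1]
    - [0,0.001,0,0,0,0,-1]
    - [0,0.001,0,0,0,0,-1]
    - [0,0.001,0,0,0,0,-1]
    - [0,0.001,0,0,0,0,-1]
    - [0,0.001,0,0,0,0,-1]
    - [0,0.001,0,0,0,0,-1]
    - [0,0.001,0,0,0,0,-1]

```text
t: 17.25
tcp_pos: [0.5362, 0.0167, 0.0334]
tool_rot: [0.739, 0.674, 0.0, 0.001]
force: [-1.4, 0.3, -0.6]
finger_gap: 0.002
gripper_force: 0.0
```

```bash
python3 - <<'E'
from h import *
fmean(3); st(); look()
E
```

```text
F mean [ 0.26 -0.28 -0.76] sd [0.2  0.08 0.18]
t 17.40 bed [-8.2 -4.  33.4] x-axis yaw in bed 89.97 z [ 0.001 -0.    -1.   ] F bed [ 0.12 -0.27 -1.01] gap -0.0
cell y 60 2567 centre x,z [30.  27.9]
cell y -40 95 centre x,z [31.6 28. ]
```

The cell has dropped home (x≈30.5, z=28.0). Next I press it onto the pad in stages.

Call:
drive_tool:
  plan:
    - [0,0.0015,0,0,0,0,-1]
    - [0,0.0015,0,0,0,0,-1]
    - [0,0.0015,0,0,0,0,-1]
    - [0,0.0015,0,0,0,0,-1]
    - [0,0.001,0,0,0,0,-1]
    - [0,0.001,0,0,0,0,-1]
    - [0,0.001,0,0,0,0,-1]
    - [0,0.001,0,0,0,0,-1]
    - [0,0.001,0,0,0,0,-1]

```text
t: 18.35
tcp_pos: [0.5456, 0.016, 0.0332]
tool_rot: [0.739, 0.674, -0.001, -0.001]
force: [-2.5, -0.2, 1.7]
finger_gap: 0.002
gripper_force: 1.2
```

```bash
python3 - <<'E'
from h import *
fmean(5); st(); look()
E
```

```text
F mean [-1.89  0.08  1.24] sd [0.34 0.29 0.42]
t 18.60 bed [ 1.7 -3.9 33.3] x-axis yaw in bed 89.98 z [-0.001  0.    -1.   ] F bed [-2.35 -0.28  1.19] gap -0.006
cell y 60 2569 centre x,z [30.7 27.9]
```

Call:
drive_tool:
  plan:
    - [0,0.001,0,0,0,0,-1]
    - [0,0.001,0,0,0,0,-1]
    - [0,0.001,0,0,0,0,-1]
    - [0,0,0,0,0,0,-1]

```text
t: 19.05
tcp_pos: [0.5482, 0.0159, 0.0332]
tool_rot: [0.739, 0.674, -0.001, -0.001]
force: [-4.5, 1.1, 4.2]
finger_gap: 0.001
gripper_force: 2.8
```

```bash
python3 - <<'E'
from h import *
fmean(4); st(); look()
E
```

```text
F mean [-4.97  0.91  4.1 ] sd [0.71 0.36 0.34]
t 19.25 bed [ 4.1 -3.7 33.2] x-axis yaw in bed 89.98 z [-0.003  0.001 -1.   ] F bed [-5.18  0.57  4.08] gap 0.003
cell y 60 2399 centre x,z [33.7 27.9]
```

Call:
drive_tool:
  plan:
    - [0,0.001,0,0,0,0,-1]
    - [0,0.001,0,0,0,0,-1]
    - [0,0.001,0,0,0,0,-1]
    - [0,0.001,0,0,0,0,-1]

```text
t: 19.7
tcp_pos: [0.55, 0.0158, 0.0332]
tool_rot: [0.738, 0.674, -0.002, -0.003]
force: [-8.3, 0.5, 7.5]
finger_gap: 0.001
gripper_force: 5.0
```

```bash
python3 - <<'E'
from h import *
fmean(4); st(); w,P=look()
h=cv2.cvtColor(w['image'],cv2.COLOR_RGB2HSV); m=(h[...,1]>110)&((h[...,0]<14)|(h[...,0]>172))&(P[...,2]>38)&(P[...,2]<48)&(P[...,0]>35)&(P[...,0]<75)
print('pad top x',np.percentile(P[m][:,0],[3,50,97]) if m.any() else None)
E
```

```text
F mean [-8.31  0.15  6.79] sd [0.69 0.35 0.34]
t 19.90 bed [ 6.  -3.6 33.2] x-axis yaw in bed 89.99 z [-0.007  0.001 -1.   ] F bed [-7.64  0.28  6.66] gap 0.0
cell y 60 2276 centre x,z [35.5 27.9]
pad top x [51.79500454 53.3784206  56.34741455]
```

Call:
drive_tool:
  plan:
    - [0,0.0005,-0.0004,0,0,0,-1]
    - [0,0.0005,-0.0004,0,0,0,-1]
    - [0,0,0,0,0,0,-1]

```text
t: 20.25
tcp_pos: [0.5514, 0.0157, 0.0334]
tool_rot: [0.739, 0.674, -0.002, -0.003]
force: [-7.2, 1.5, 2.0]
finger_gap: 0.002
gripper_force: 3.4
```

```bash
python3 - <<'E'
from h import *
fmean(4); st(); look()
E
```

```text
F mean [-6.85  0.05  2.32] sd [0.2  0.42 0.6 ]
t 20.45 bed [ 7.3 -3.7 33.4] x-axis yaw in bed 89.99 z [-0.007  0.001 -1.   ] F bed [-6.64 -0.35  3.21] gap -0.001
cell y 60 2149 centre x,z [36.9 27.9]
```

The pad force is about 6 N from displacement (cell 6.4 mm past home) and from the force readings, so I hold here.

Call:
drive_tool:
  plan:
    - [0,0,0,0,0,0,-1]
    - [0,0,0,0,0,0,-1]
    - [0,0,0,0,0,0,-1]
    - [0,0,0,0,0,0,-1]
    - [0,0,0,0,0,0,-1]
    - [0,0,0,0,0,0,-1]
    - [0,0,0,0,0,0,-1]
    - [0,0,0,0,0,0,-1]

```text
t: 21.3
tcp_pos: [0.5514, 0.0157, 0.0334]
tool_rot: [0.739, 0.674, -0.002, -0.003]
force: [-6.4, 1.5, 2.9]
finger_gap: 0.003
gripper_force: 3.5
```

```bash
python3 - <<'E'
from h import *
fmean(4); st(); look()
E
```

```text
F mean [-6.73  0.17  2.33] sd [0.51 0.41 0.3 ]
t 21.50 bed [ 7.3 -3.6 33.4] x-axis yaw in bed 89.99 z [-0.007  0.001 -1.   ] F bed [-7.    0.1   2.08] gap 0.003
cell y 60 2134 centre x,z [36.9 27.9]
```

Call:
drive_tool:
  plan:
    - [0,-0.0007,0.0002,0,0,0,-1]
    - [0,-0.0007,0.0002,0,0,0,-1]
    - [0,-0.0007,0.0001,0,0,0,-1]
    - [0,-0.0007,0.0001,0,0,0,-1]
    - [0,-0.0007,0,0,0,0,-1]
    - [0,-0.0007,0,0,0,0,-1]

```text
t: 22.15
tcp_pos: [0.5503, 0.0156, 0.0334]
tool_rot: [0.739, 0.674, 0.0, 0.0]
force: [-3.6, 1.9, 0.3]
finger_gap: 0.0
gripper_force: 1.6
```

```bash
python3 - <<'E'
from h import *
fmean(3); st(); look()
E
```

```text
F mean [-3.06  1.56  0.59] sd [0.13 0.33 0.26]
t 22.30 bed [ 6.2 -3.9 33.4] x-axis yaw in bed 89.97 z [ 0.  0. -1.] F bed [-3.1   1.5   0.75] gap -0.001
cell y 60 2228 centre x,z [35.8 27.9]
```

Call:
drive_tool:
  plan:
    - [0,-0.0007,0.0001,0,0,0,-1]
    - [0,-0.0007,0.0001,0,0,0,-1]
    - [0,-0.0007,0.0001,0,0,0,-1]
    - [0,-0.0007,0.0001,0,0,0,-1]
    - [0,-0.0007,0,0,0,0,-1]
    - [0,-0.0007,0,0,0,0,-1]

```text
t: 22.95
tcp_pos: [0.547, 0.0155, 0.0333]
tool_rot: [0.739, 0.674, 0.001, 0.001]
force: [0.3, 0.1, 0.0]
finger_gap: -0.007
gripper_force: 0.3
```

```bash
python3 - <<'E'
from h import *
fmean(3); st(); look()
E
```

```text
F mean [-0.58 -0.21  0.17] sd [0.27 0.2  0.77]
t 23.10 bed [ 2.6 -4.2 33.3] x-axis yaw in bed 89.97 z [ 0.001 -0.    -1.   ] F bed [-0.2  -0.02 -0.56] gap 0.001
cell y 60 2481 centre x,z [32.7 27.9]
```

Call:
drive_tool:
  plan:
    - [0,-0.0007,0,0,0,0,-1]
    - [0,-0.0007,0,0,0,0,-1]
    - [0,-0.0007,0,0,0,0,-1]
    - [0,-0.0007,0,0,0,0,-1]
    - [0,-0.001,0,0,0,0,-1]
    - [0,-0.002,0,0,0,0,-1]
    - [0,-0.004,0,0,0,0,-1]
    - [0,-0.006,0,0,0,0,-1]
    - [0,-0.006,0,0,0,0,-1]

```text
t: 24.05
tcp_pos: [0.5235, 0.018, 0.0331]
tool_rot: [0.739, 0.674, -0.0, -0.0]
force: [-0.0, -0.3, -0.6]
finger_gap: -0.001
gripper_force: 0.0
```

```bash
python3 - <<'E'
from h import *
fmean(3); st(); w,P=look()
k=(P[...,1]>25)&(P[...,1]<80)&(P[...,2]>70)&(P[...,2]<115)&(P[...,0]>-10)&(P[...,0]<90)
print(k.sum())
E
```

```text
F mean [-1.13  0.11 -0.12] sd [0.54 0.22 0.7 ]
t 24.20 bed [-20.7  -3.9  33.1] x-axis yaw in bed 89.97 z [-0.001  0.    -1.   ] F bed [-1.24  0.26 -0.51] gap -0.001
cell y 60 2567 centre x,z [31.1 27.9]
cell y -40 136 centre x,z [30.7 27.9]
18352
```

The cell is back at home (x≈30.9). I lift off and move above the keeper bar.

Call:
drive_tool:
  plan:
    - [0,-0.003,-0.03,0,0,0,-1]
    - [0,0,-0.04,0,0,0,-1]
    - [0,0,-0.04,0,0,0,-1]
    - [0,0,-0.035,0,0,0,-1]
    - [0.021,0.021,0,0,0,0,-1]
    - [0.021,0.021,0,0,0,0,-1]
    - [0.021,0.021,0,0,0,0,-1]
    - [0,0,0,0,0,0,-1]

```text
t: 25.05
tcp_pos: [0.5932, 0.0769, 0.1787]
tool_rot: [0.738, 0.675, 0.002, 0.002]
force: [-0.5, -0.3, 0.3]
finger_gap: -0.001
gripper_force: 0.0
```

```bash
python3 - <<'E'
from h import *
st([40,59,125]); fmean(3)
s=snap('side');P=bed(cloud(s))*1000
for nm,P in(('side',P),):
  k=(abs(P[...,0]-40)<50)&(P[...,1]>35)&(P[...,1]<75)&(P[...,2]>70)&(P[...,2]<115)
  for z in range(75,115,4):
    q=P[k&(P[...,2]>=z)&(P[...,2]<z+4)]
    if len(q)>3: print(z,len(q),np.percentile(q[:,1],[5,50,95]).round(1),np.percentile(q[:,0],[2,98]).round(0))
E
```

```text
t 25.05 bed [ 43.4  61.1 178.7] x-axis yaw in bed 90.1 z [ 0.005  0.    -1.   ] F bed [-0.52 -0.39  0.25] gap -0.001
tool shift [-0.0021 -0.0037  0.0537]
F mean [-0.26  0.26 -0.29] sd [0.26 0.18 0.49]
83 21 [49.8 52.2 72. ] [-9. 89.]
87 35 [52.  53.8 67.5] [-9. 89.]
91 16 [60.4 61.2 64.8] [-9. 90.]
95 87 [59.8 62.1 64. ] [-9. 86.]
99 150 [55.8 60.1 63.3] [-8. 88.]
103 10 [57.8 59.3 61.2] [-3. 83.]
```

Call:
drive_tool:
  plan:
    - [-0.002,-0.0035,0.02,0,0,0,-1]
    - [0,0,0.02,0,0,0,-1]
    - [0,0,0.012,0,0,0,-1]
    - [0,0,0.003,0,0,0,-1]
    - [0,0,0.002,0,0,0,-1]
    - [0,0,0.002,0,0,0,-1]
    - [-0.001,0,0.002,0,0,0,-1]
    - [-0.001,0,0.002,0,0,0,-1]

```text
t: 26.05
tcp_pos: [0.5864, 0.0714, 0.1156]
tool_rot: [0.739, 0.674, 0.0, 0.001]
force: [1.2, -0.9, 2.8]
finger_gap: 0.001
gripper_force: 1.8
```

```bash
python3 - <<'E'
from h import *
fmean(3); st()
E
```

```text
F mean [ 0.43 -0.07  1.17] sd [0.45 0.17 0.69]
t 26.20 bed [ 37.1  54.8 115.5] x-axis yaw in bed 89.97 z [ 0.001 -0.    -1.   ] F bed [ 1.01 -0.21  0.45] gap -0.001
```

Call:
drive_tool:
  plan:
    - [-0.001,0,0.002,0,0,0,-1]
    - [-0.001,0,0.002,0,0,0,-1]
    - [-0.001,0,0.002,0,0,0,-1]
    - [-0.001,0,0.002,0,0,0,-1]
    - [-0.001,0,0.002,0,0,0,-1]
    - [-0.001,0,0.002,0,0,0,-1]
    - [-0.001,0,0.002,0,0,0,-1]
    - [-0.001,0,0.002,0,0,0,-1]

```text
t: 27.0
tcp_pos: [0.5859, 0.0629, 0.0995]
tool_rot: [0.739, 0.674, 0.0, 0.001]
force: [0.8, -2.4, 3.7]
finger_gap: -0.001
gripper_force: 1.8
```

```bash
python3 - <<'E'
from h import *
fmean(2); st()
s=snap('side');P=bed(cloud(s))*1000
k=(abs(P[...,0]-40)<50)&(P[...,1]>25)&(P[...,1]<75)&(P[...,2]>60)&(P[...,2]<110)&((P[...,0]<15)|(P[...,0]>65))
for z in range(64,110,4):
    q=P[k&(P[...,2]>=z)&(P[...,2]<z+4)]
    if len(q)>3: print(z,len(q),np.percentile(q[:,1],[5,50,95]).round(1))
E
```

```text
F mean [ 0.97 -2.38  2.4 ] sd [0.48 0.5  0.01]
t 27.10 bed [37.2 46.8 99.1] x-axis yaw in bed 89.95 z [ 0.001 -0.    -1.   ] F bed [ 1.44 -1.88  2.4 ] gap 0.005
64 14 [42.1 43.4 44.4]
68 45 [41.1 44.4 71.9]
72 16 [42.5 44.5 67. ]
76 28 [47.4 49.2 58.6]
80 50 [46.7 49.3 51.8]
84 52 [43.7 47.1 50.3]
```

Call:
drive_tool:
  plan:
    - [-0.001,0,0.002,0,0,0,-1]
    - [-0.001,0,0.002,0,0,0,-1]
    - [-0.001,0,0.002,0,0,0,-1]
    - [-0.0005,0,0.002,0,0,0,-1]
    - [-0.0005,0,0.002,0,0,0,-1]
    - [-0.0005,0,0.002,0,0,0,-1]
    - [-0.0005,0,0.002,0,0,0,-1]
    - [0,0,0.002,0,0,0,-1]

```text
t: 27.95
tcp_pos: [0.5844, 0.0585, 0.0828]
tool_rot: [0.739, 0.674, -0.0, -0.0]
force: [0.5, -1.7, 2.5]
finger_gap: 0.0
gripper_force: 1.0
```

```bash
cat >> h.py <<'E'
def bar():
    s=snap('side');P=bed(cloud(s))*1000
    k=(abs(P[...,0]-40)<50)&(P[...,1]>25)&(P[...,1]<60)&(P[...,2]>52)&(P[...,2]<110)&((P[...,0]<15)|(P[...,0]>65))
    for lo,hi in((-10,15),(65,90)):
        q=P[k&(P[...,0]>lo)&(P[...,0]<hi)]; t=np.percentile(q[:,2],95); print('bar top z',t.round(1),'y',np.median(q[q[:,2]>t-2][:,1]).round(1))
E
python3 - <<'E'
from h import *
fmean(2); st(); bar()
E
```

```text
F mean [ 0.19 -0.44  1.3 ] sd [0.12 0.49 0.5 ]
t 28.05 bed [36.1 42.2 82.6] x-axis yaw in bed 89.95 z [-0.002  0.001 -1.   ] F bed [ 0.08 -0.93  0.8 ] gap -0.001
bar top z 69.4 y 42.1
bar top z 69.1 y 42.0
```

Call:
drive_tool:
  plan:
    - [-0.0005,0,0.001,0,0,0,-1]
    - [-0.0005,0,0.001,0,0,0,-1]
    - [0,0,0.001,0,0,0,-1]
    - [0,0,0.001,0,0,0,-1]
    - [0,0,0.0005,0,0,0,-1]

```text
t: 28.6
tcp_pos: [0.5841, 0.0576, 0.0784]
tool_rot: [0.739, 0.674, -0.0, -0.0]
force: [-1.1, 0.8, 1.3]
finger_gap: 0.002
gripper_force: 1.0
```

```bash
python3 - <<'E'
from h import *
fmean(3); st(); bar()
E
```

```text
F mean [-0.46  0.64  0.65] sd [0.68 0.37 0.49]
t 28.75 bed [36.8 40.9 78.5] x-axis yaw in bed 89.98 z [ 0. -0. -1.] F bed [0.06 1.09 0.83] gap 0.001
bar top z 65.5 y 41.9
bar top z 65.0 y 42.7
```

Call:
drive_tool:
  plan:
    - [0,0,0.0007,0,0,0,-1]
    - [0,0,0.0007,0,0,0,-1]
    - [0,0,0.0006,0,0,0,-1]
    - [0,0,0,0,0,0,-1]

```text
t: 29.2
tcp_pos: [0.5851, 0.0573, 0.0769]
tool_rot: [0.739, 0.674, 0.0, 0.0]
force: [-0.8, -1.3, 3.7]
finger_gap: -0.002
gripper_force: 1.8
```

```bash
python3 - <<'E'
from h import *
fmean(4); st(); bar()
E
```

```text
F mean [ 0.13 -1.1   4.23] sd [0.69 0.34 0.3 ]
t 29.40 bed [37.1 40.8 76.9] x-axis yaw in bed 89.97 z [ 0.001 -0.    -1.   ] F bed [ 0.94 -1.48  4.4 ] gap 0.001
bar top z 93.6 y 51.1
bar top z 64.1 y 42.4
```

Call:
drive_tool:
  plan:
    - [0,0,0.0005,0,0,0,-1]
    - [0,0,0,0,0,0,-1]
    - [0,0,0,0,0,0,-1]
    - [0,0,-0.001,0,0,0,-1]
    - [0,0,-0.002,0,0,0,-1]
    - [0,0,-0.004,0,0,0,-1]
    - [0,0,-0.02,0,0,0,-1]
    - [0,0,-0.04,0,0,0,-1]
    - [0,0,-0.04,0,0,0,-1]
    - [0,0,0,0,0,0,-1]

```text
t: 30.45
tcp_pos: [0.5882, 0.0576, 0.1886]
tool_rot: [0.739, 0.674, 0.004, 0.004]
force: [0.6, 0.2, -0.5]
finger_gap: 0.002
gripper_force: 0.0
```

Call:
drive_tool:
  plan:
    - [-0.02,-0.04,-0.02,0,0,0,-1]
    - [-0.02,-0.045,-0.02,0,0,0,-1]
    - [-0.03,-0.045,0,0,0,0,-1]
    - [-0.04,-0.03,0,0,0,0,-1]
    - [-0.045,0,0,0,0,0,-1]
    - [-0.045,0,0,0,0,0,-1]
    - [-0.045,0,0,0,0,0,-1]
    - [0,0,0,0,0,0,-1]
    - [0,0,0,0,0,0,-1]

```text
t: 31.35
tcp_pos: [0.4087, -0.1694, 0.2214]
tool_rot: [0.74, 0.673, 0.0, -0.001]
force: [-0.8, 0.8, 0.0]
finger_gap: 0.001
gripper_force: 0.0
```

```bash
python3 - <<'E'
from h import *
st(); fmean(2); bar()
s=snap('side');t=snap('top'); f=lambda i,a,b,c,d,k:cv2.resize(i[a:b,c:d,::-1],None,fx=k,fy=k,interpolation=cv2.INTER_CUBIC)
A=f(s['image'],170,290,200,320,3.3);B=f(t['image'],130,250,230,350,3.3)
cv2.imwrite('pics/end.png',np.hstack([A,B]))
for n,g in(('top',t),('side',s)):
    P=bed(cloud(g))*1000
    for y in(-50,0,20):
        k=(abs(P[...,1]-y)<7)&(P[...,2]>40)&(P[...,2]<47)&(P[...,0]>5)&(P[...,0]<47); print(n,y,k.sum(),np.median(P[k],0).round(1) if k.any() else 0)
E
```

```text
t 31.35 bed [-118.  -200.9  221.4] x-axis yaw in bed 89.8 z [-0.001  0.002 -1.   ] F bed [-0.91  0.75  0.03] gap 0.001
F mean [-0.6   0.03 -0.32] sd [0.53 0.17 0.59]
bar top z 63.6 y 42.1
bar top z 63.6 y 42.0
top -50 47 [ 27.8 -50.7  43.9]
top 0 55 [28.6 -0.3 43.4]
top 20 54 [29.4 20.  44.4]
side -50 34 [ 28.4 -50.7  43.9]
side 0 42 [29.2  1.2 44. ]
side 20 0 0
```

View pics/end.png

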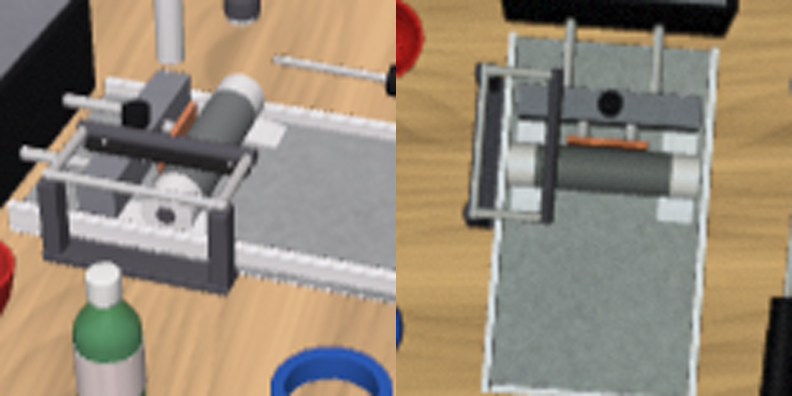

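The side half of the picture shows the keeper bar level across the cell (about 165,150). The top half shows the cell square in the nest against the pad (about 605,168) with the bystanders in place. I'm handing it in.

```bash
python3 -c "
from station import manip; print(manip.sign_off())"
```

```text
the job is handed in; nothing more can be done
None
```

The cell is home in the cradle after bearing on the pad at about 6 N for over a second (total push never read above about 9 N). The keeper rests level on it, and the job was handed in at about 31 s; on the first push the gripper bumped the end of the raised keeper at 7–9 N, so I backed off, turned the tool 90° and pushed again.

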